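# Close the ampoule jar and bring it to the front of the carousel

## Robot

A 6-joint arm with a two-finger parallel gripper is mounted at the origin on the work surface. World frame = base frame: x ahead of the robot, y to its left, z up, the work surface at z = 0. Lengths are in m, angles in rad, forces in N, time in s.
With the tool pointing down it reaches from about 0.25 to 0.775 m from the base axis. Payload 4 kg.
Tool frame: the origin (TCP) lies between the finger pads; the fingertips stand 22 mm ahead of it and the grasp point (between the pads) lies 3 mm ahead of it (arm.tips_ahead is the distance from the TCP to the fingertips, in m); y points along the fingers, z is the direction in which the jaws open and shut, and the axes are right-handed (so a half turn about y gives the same grasp; the last joint's range is limited). The gripper opens to 94 mm and grips with 3 to 60 N. Pads are 16 mm wide; open, the fingers measure 119 mm over their backs; the gripper's body (75 mm by 177 mm) begins 78 mm behind the grasp point.
Start: joints at [-1.353, 0.087, 1.371, -0, 1.684, -0.103], TCP at [0.173, -0.522, 0.228] pointing down, gripper open.
Joint ranges: [-3.1, 3.1], [-0.76, 2.03], [0.27, 2.55], [-1.08, 4.22], [0.17, 2.65], [-2.57, 2.57]. Speed limits (rad/s): [2.79, 2.79, 3.14, 3.14, 3.14, 3.14].

## Interface

Orientations are given as [roll, pitch, yaw] about the fixed x, y, z axes, in that order (R = Rz(yaw) Ry(pitch) Rx(roll)).
In Python, from plant import read_state, vision, job, spotter, arm gives the robot as it stands. The module is installed in compiled form; this text tells all that it offers.
- The arm moves only by the tool carry_out, never from a script. Its argument "moves" is one flat list of numbers, 7 for each row, row after row: the turn, a rotation vector about the world's x, y, z in rad, then the shift along the world's x, y, z in cm, then the opening, from 0 (shut) to 1 (fully open). A call has 1 to 20 rows; each row shifts and turns the commanded pose from where the row before left it; what a row does not reach is not made up. A row lasts 1/10 s, in which the tool goes at most 50 mm and 8.59 degrees, less where a joint would pass 70% of its speed; a pose out of reach is approached as far as the arm can. A call is refused whole if a number of a shift passes 5 or a number of a turn 0.15, either way. A call with a gripper value outside its range is refused whole. The fingers move at their own pace and stop on an object; "squeeze" is the grip in N (left out, the last holds). Time passes only in rows, so rows that do not move let the fingers close. It gives the time, the measured TCP pose, the force and the opening at its end, in the units of the state.
- read_state(): the state, without advancing time (a new reading comes with each control period).
- vision.get_image(name): name is "scene" or "top" or "wrist"; returns the picture (384x512x3 uint8, red, green, blue); there is no depth.
- vision.get_calibration(name): a dict with "intrinsics" (3x3 intrinsics, pixels), "R" (3x3) and "t" (3): a world point X has camera coordinates R X + t. Camera axes: x right, y down, z forward; pixel columns grow to the right and rows downward; lengths in m; the calibration is good to about 2 mm. A picture is of the moment at which its call begins: read the wrist's pose just before it. get_calibration takes no time and is no camera call; for the wrist camera it gives the pose at the moment of the call.
- job.finish_job(): hands the job in, once; it reports no verdict.
Trained networks look in the newest picture that a camera, given by its name, has taken for a name from the list of things; names that differ only in an ending like _2 or _b are one class to them, and where a whole thing is asked for, a point or a joint stands for the part that bears it (a point fixed in the world has none). Each returns a list of dicts, best first, with "conf" (0 to 1); they miss things now and then, are a little off and sometimes report something else, mostly with a low value. They report only what shows in the picture. A call takes as long as a camera call. They do not tell look-alikes from the thing itself.
- spotter.find_in(name, camera): "location" ([x, y, z] in m, in the coordinates of the camera as it stood for that picture, good to about 4 mm: the middle of the surface that is visible of it).
- spotter.mark_of(name, camera): "location" ([x, y, z] in m, in the coordinates of the camera as it stood for that picture, good to about 4 mm: a listed point, or the origin of a listed thing).
The state is a dict: "time_s": time; "joints": joint angles; "qd": joint speeds; "tau": joint torques, N m; "ee_pos": TCP position; "tool_rot": TCP orientation; "contact_force": force on the tool from outside, world axes, zero at the start; "torque": the same for the moment, N m; "grip_width": finger opening in m.
Only numpy, scipy, OpenCV 4.12 (cv2) and the standard library are available. Lean on these libraries where they do the work, as an engineer would, in place of code of your own. Each camera call takes 0.05 s, during which the arm holds its last target. There are 200 camera calls.

## Task

Pick up the red-knobbed lid from the white tray and put it fully home on the open red-banded jar of the carousel, letting go of it there. Then grip the black knob in the middle and turn the carousel until the red-banded jar stands squarely at the red pointer of the foot, and finish still gripping the knob firmly with the carousel held still there. Leave the vial, the instrument cup and the carton alone.

Things in the scene. Friction and masses are not known exactly. Their poses are not given: they have to be found in the camera images.
- carousel (a joint): angle in rad of the turning deck (white disc, 270 mm across, top 25 mm above the table) on its fixed foot. It turns about the vertical axis through the knob; the value grows counterclockwise seen from above. At 0 (and at every full turn, such as 6.283) the red-banded jar stands exactly at the red pointer. Starts at 0.8 to 5.48. It turns freely either way against a constant friction of about 0.12 N m, stays where it is left, and has no stop for a full turn beyond 0 or 6.283
- knob_grip (a point): black round ribbed knob, 40 mm across, 26 mm of straight side, on a post (18 mm thick) on the carousel's axis. The point lies on the axis at the height to grip, 177 mm above the table; its top is 18 mm higher, its underside 16 mm lower. All jars, with lids on, end below 140 mm above the table. Its axes turn with the deck
- jar_mouth (a point): centre of the mouth, on the rim plane, of the only open jar: clear glass with a red band and a red ring just under its rim, holding short amber ampoules below the mouth. Outside 68 mm across (73 mm at the ring), mouth 58 mm across, 75 mm tall, rim 100 mm above the table. Fixed to the deck, its axis 90 mm from the knob's axis. The three other jars (68 mm wide, blue, green and pale bands, white lids, tops 107 mm above the table) are fixed at quarter turns on the same circle
- front_spot (a point): point on the carousel's fixed grey foot (disc 284 mm across) where the jar mouth's centre must come: 90 mm from the axis in the direction of the red pointer that sticks out of the foot, 100 mm above the table
- lid_grip (a point): grip point on the lid's red knob, on its axis. The lid is upright: white disc 74 mm across and 6 mm thick, below it a tapered plug 51 mm across and 8 mm deep that enters the jar's mouth, above it the red knob, 20 mm across and 32 mm tall. The point lies 22 mm above the disc's top, 28 mm above the disc's underside, 36 mm above the plug's bottom and 10 mm below the knob's top. z axis up. Weighs 40 to 85 g
- lid_seat (a point): centre of the underside of the lid's white disc, 28 mm below lid_grip; coincides with jar_mouth when the lid is fully home
- tray: fixed white enamel tray with black edge, 240 x 150 mm (its x, y), 14 mm high, floor about 4 mm thick. Origin under its centre. Lid stands in its near half (-x), vial in its far half
- vial: bystander: amber vial with black cap, 32 mm across, 55 mm tall, in the tray; origin at the centre of its underside
- cup: bystander: white ceramic cup with steel instruments, 80 mm across, 90 mm tall (140 mm with instruments); origin at the centre of its underside
- carton: bystander: white and blue medicine carton, 40 x 60 mm, 110 mm tall; origin at the centre of its underside
Mind the look-alikes: they are no part of the job. What is shaped like the part that bears lid_grip but purple is not meant.

How it is judged:
By the outcome, as a careful person would: the job done as asked, in the order asked, and still so for the second after the job is handed in, while the arm keeps its last pose, push and grip.
It also fails if it takes over 67 s, if anything falls off the work surface, if the arm or the gripper's body presses on something with over 40 N, if the wrist force passes 120 N, or if a joint passes its speed limit or range.

## Working session

There is one attempt and no reset: what is moved stays moved. The work goes in short steps, Python scripts to look and compute and a tool call to move; the robot and the scene stay as the last step left them, time stands still between calls to the robot, and variables do not carry over. Pictures are saved under pics/ and viewed, about 8 in all and at most 12, crops included, and the job is handed in when it is done.

Besides the shell and the picture viewer there is one more tool, called after "Emit:" as a command line: name --argument value ..., lists and objects as JSON in quotes. carry_out: Moves the arm, as the interface text tells. Its arguments: {"type":"object","properties":{"moves":{"type":"array","items":{"type":"number"}},"squeeze":{"type":"number"}},"required":["moves"]}

```bash
mkdir -p pics
cat > h.py <<'E'
import numpy as np, cv2
from plant import read_state, vision, job, spotter, arm
def cal(c):
    d=vision.get_calibration(c); return np.array(d["intrinsics"]),np.array(d["R"]),np.array(d["t"])
def snap(c,save=None):
    k=cal(c); im=vision.get_image(c)
    if save: cv2.imwrite(f"pics/{save}.png",im[:,:,::-1])
    return im,k
def look(c,names,k,fn="mark_of"):
    K,R,t=k
    for n in names:
        for d in getattr(spotter,fn)(n,c)[:3]:
            p=np.array(d["location"]); u=K@p; print(c,fn[:4],n,round(d["conf"],2),"px",(u[:2]/u[2]).round(0),"w",(R.T@(p-t)).round(4))
def tri(obs):
    # obs: [(k,(u,v))]
    A=[];b=[]
    for (K,R,t),uv in obs:
        d=R.T@np.linalg.inv(K)@np.array([*uv,1.]);d/=np.linalg.norm(d);c=-R.T@t
        P=np.eye(3)-np.outer(d,d);A.append(P);b.append(P@c)
    return np.linalg.lstsq(np.vstack(A),np.hstack(b),rcond=None)[0]
def ray(k,uv,z):
    K,R,t=k; d=R.T@np.linalg.inv(K)@np.array([*uv,1.]);c=-R.T@t
    return c+d*(z-c[2])/d[2]
def proj(k,X):
    K,R,t=k;u=K@(R@np.array(X)+t);return u[:2]/u[2]
E
python3 - <<'E'
from h import *
ims=[]
for c in("scene","top"):
    im,k=snap(c); ims.append(im)
    look(c,["knob_grip","jar_mouth","front_spot","lid_grip","tray","vial","cup","carton"],k)
cv2.imwrite("pics/a.png",cv2.resize(np.vstack(ims)[:,:,::-1],None,fx=.78,fy=.78) if 0 else np.vstack(ims)[:,:,::-1][:, :])
cv2.imwrite("pics/s.png",ims[0][:,:,::-1]);cv2.imwrite("pics/t.png",ims[1][:,:,::-1])
s=read_state();print(s["time_s"],s["ee_pos"],s["tool_rot"],s["contact_force"],s["grip_width"],arm.tips_ahead)
E
```

```text
scene mark knob_grip 0.82 px [387. 211.] w [0.552  0.1867 0.1762]
scene mark jar_mouth 0.56 px [334. 242.] w [0.5998 0.1069 0.1014]
scene mark front_spot 0.95 px [398. 209.] w [0.4674 0.2136 0.099 ]
scene mark lid_grip 0.82 px [204. 141.] w [ 0.3438 -0.3121  0.0346]
scene mark lid_grip 0.81 px [172. 163.] w [ 0.4512 -0.353   0.0333]
scene mark lid_grip 0.78 px [151. 190.] w [ 0.5554 -0.3542  0.0348]
scene mark tray 0.72 px [207. 215.] w [ 0.5529 -0.2054 -0.0009]
scene mark vial 0.5 px [202. 242.] w [ 0.634  -0.1801  0.0045]
scene mark cup 0.73 px [249. 323.] w [ 0.7725 -0.0066  0.0016]
scene mark carton 0.55 px [309. 349.] w [ 0.7801  0.1166 -0.0028]
top mark knob_grip 0.77 px [154. 181.] w [0.5568 0.187  0.1763]
top mark jar_mouth 0.76 px [198. 176.] w [0.6026 0.1044 0.1022]
top mark jar_mouth 0.39 px [145. 222.] w [0.4719 0.213  0.1014]
top mark front_spot 0.71 px [145. 222.] w [0.4721 0.2138 0.1006]
top mark lid_grip 0.92 px [307. 299.] w [ 0.3409 -0.2016  0.0389]
top mark lid_grip 0.82 px [315. 236.] w [ 0.4991 -0.2072  0.0396]
top mark lid_grip 0.72 px [372. 221.] w [ 0.5577 -0.3515  0.0335]
top mark tray 0.95 px [313. 219.] w [ 0.5496 -0.2026  0.0024]
top mark vial 0.5 px [306. 186.] w [ 0.6386 -0.1748  0.0028]
top mark cup 0.93 px [250. 133.] w [ 0.7753 -0.0013  0.0044]
top mark carton 0.71 px [205. 126.] w [0.7812 0.1276 0.0012]
0.9 [ 0.17344473 -0.52197122  0.2275294 ] [-1.57063397e+00  1.64016618e-05 -2.82079603e+00] [-0.86872969 -0.36414006 -0.18306491] 0.09391243368352295 0.022
```

View pics/s.png

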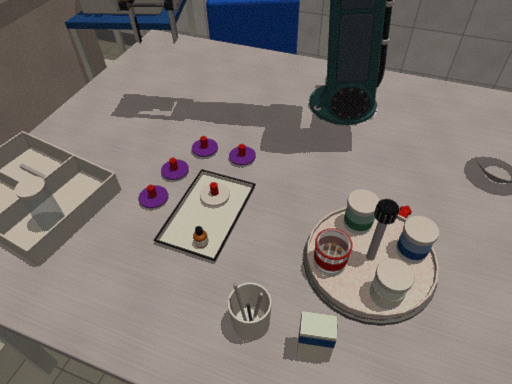

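View pics/t.png

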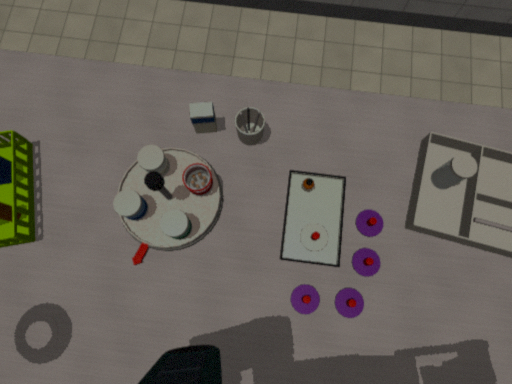

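Candidates for lid_grip:
- Four purple-disc lids: top px (307,299), (350,303), (367,262) and (371,222).
- One white-disc lid in the tray: top (315,236), scene (214,188).

The white-disc lid in the tray is the one meant, because its disc is white and it stands in the tray's near half. The red-ringed open jar is at top (198,179), and the pointer is at (141,253). I'll move over the lid and confirm it with the wrist camera.

Emit:
carry_out --moves '[0, 0, 0.14, 3.5, 3.9, 0, 1, 0, 0, 0.14, 3.5, 3.9, 0, 1, 0, 0, 0.14, 3.5, 3.9, 0, 1, 0, 0, 0.14, 3.5, 3.9, 0, 1, 0, 0, 0.14, 3.5, 3.9, 0, 1, 0, 0, 0.14, 3.5, 3.9, 0, 1, 0, 0, 0.14, 3.5, 3.9, 0, 1, 0, 0, 0.14, 3.5, 3.9, 0, 1, 0, 0, 0, 0, 0, 0, 1]' --squeeze 15

```text
time_s: 1.8
ee_pos: [0.4436, -0.2196, 0.2275]
tool_rot: [-1.569, 0.002, -1.69]
contact_force: [0.0, -0.9, 0.4]
grip_width: 0.0942
```

Run:
```python
from h import *
s=read_state();print(s["time_s"],s["ee_pos"],s["tool_rot"])
im,k=snap("wrist","w1");look("wrist",["lid_grip","lid_seat"],k)
print("cam",-k[1].T@k[2],"fwd",k[1][2])
obs=[]
for c,uv in(("scene",(214,188)),("top",(315,236))):
    im,k=snap(c)
    if c=="top": look(c,["lid_grip"],k)
    x,y=uv;cr=im[y-14:y+15,x-14:x+15].astype(int)
    m=((cr[...,0]>110)&(cr[...,1]<80)&(cr[...,2]<80))
    v,u=np.nonzero(m); 
    print(c,len(u),u.mean()+x-14,v.mean()+y-14); obs.append((k,(u.mean()+x-14,v.mean()+y-14)))
print("tri red",tri(obs))
```

```text
1.8 [ 0.44361651 -0.21958162  0.2275466 ] [-1.56932773  0.00214596 -1.69048091]
wrist mark lid_grip 0.97 px [300. 163.] w [ 0.5016 -0.2078  0.0396]
wrist mark lid_grip 0.91 px [193. 252.] w [ 0.3472 -0.313   0.0374]
wrist mark lid_grip 0.85 px [274. 269.] w [ 0.4553 -0.3547  0.0359]
wrist mark lid_seat 0.88 px [176. 167.] w [ 0.3389 -0.1993  0.0106]
wrist mark lid_seat 0.84 px [197. 242.] w [ 0.348  -0.3129  0.0098]
wrist mark lid_seat 0.72 px [295. 164.] w [ 0.499  -0.2141  0.0097]
cam [ 0.4543239  -0.13852028  0.38444498] fwd [-0.03170648 -0.27752701 -0.96019449]
scene 35 212.94285714285715 184.57142857142858
top mark lid_grip 0.69 px [352. 303.] w [ 0.3467 -0.3138  0.0366]
top mark lid_grip 0.65 px [315. 236.] w [ 0.4994 -0.2083  0.0399]
top mark lid_grip 0.64 px [305. 300.] w [ 0.3387 -0.1987  0.0362]
top 27 314.81481481481484 234.2962962962963
tri red [ 0.50180946 -0.20652864  0.05396243]
```

View pics/w1.png

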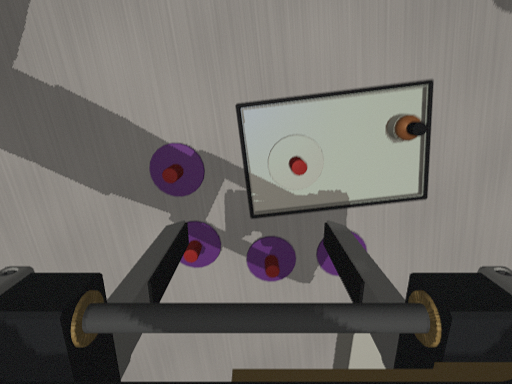

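The white-disc lid in the tray is at wrist px (298,165), with the purple ones outside the tray. I'll go closer for a second view.

Emit:
carry_out --moves '[0, 0, 0, 2.9, 0.6, -3.5, 1, 0, 0, 0, 2.8, 0.6, -3.5, 1, 0, 0, 0, 0, 0, -2, 1, 0, 0, 0, 0, 0, 0, 1, 0, 0, 0, 0, 0, 0, 1]'

```text
time_s: 2.6
ee_pos: [0.497, -0.2134, 0.1378]
tool_rot: [-1.571, -0.0, -1.703]
contact_force: [-0.4, -0.7, 0.7]
grip_width: 0.0943
```

Run:
```python
from h import *
s=read_state();print(s["time_s"],s["ee_pos"],s["tool_rot"])
im,k=snap("wrist");look("wrist",["lid_grip","lid_seat"],k)
u=proj(k,[.5,-.207,.04]).astype(int);print(u)
y0,x0=max(u[1]-110,0),max(u[0]-130,0)
cv2.imwrite("pics/w2.png",cv2.resize(im[y0:y0+220,x0:x0+260,::-1],None,fx=3,fy=3)[:600]);print(x0,y0)
r=im.astype(int);m=((r[...,0]>90)&(r[...,1]<70)&(r[...,2]<70)).astype(np.uint8)
n,_,st,ce=cv2.connectedComponentsWithStats(m)
for i in range(1,n):
    if st[i,4]>100: print(st[i],ce[i])
```

```text
2.6 [ 0.49698433 -0.21338303  0.13781114] [-1.57107737e+00 -7.69210161e-05 -1.70303231e+00]
wrist mark lid_grip 0.9 px [254. 192.] w [ 0.4978 -0.2066  0.0394]
wrist mark lid_grip 0.86 px [324. 312.] w [ 0.5551 -0.3512  0.0379]
wrist mark lid_grip 0.75 px [ 93. 206.] w [ 0.339  -0.2016  0.0339]
wrist mark lid_seat 0.95 px [319. 296.] w [ 0.5551 -0.3515  0.0105]
wrist mark lid_seat 0.76 px [234. 303.] w [ 0.4538 -0.3485  0.0086]
wrist mark lid_seat 0.68 px [106. 196.] w [ 0.3412 -0.1979  0.0115]
[256 192]
126 82
[387 127  30  33 195] [396.96410256 144.79487179]
[247 189  21  20 313] [257.02875399 198.3514377 ]
[ 79 202  19  18 256] [ 88.27734375 210.62890625]
```

View pics/w2.png

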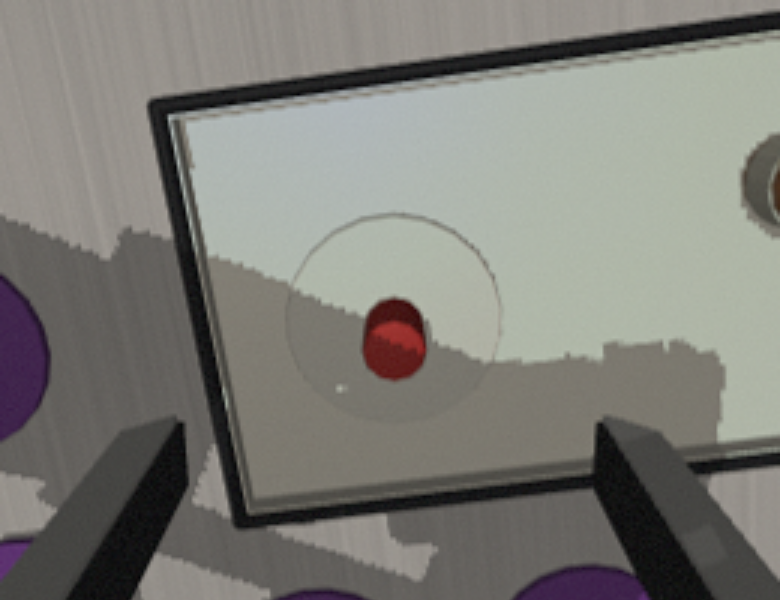

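Run:
```python
from h import *
k=cal("wrist");print(ray(k,(257.2,198.5),.05), "disc",ray(k,(126+394.5/3,82+317/3),.018), read_state()["ee_pos"])
print("tri top+wrist",tri([(k,(257.2,198.5)),(cal("top"),(314.8,234.3))]))
print("tri scene+wrist",tri([(k,(257.2,198.5)),(cal("scene"),(213.2,183.2))]))
```

```text
[ 0.50155447 -0.21053298  0.05      ] disc [ 0.5023427  -0.20920355  0.018     ] [ 0.49809068 -0.21347094  0.13986033]
tri top+wrist [ 0.50083366 -0.20481397  0.06383832]
tri scene+wrist [ 0.50178331 -0.20746038  0.05880536]
```

Run:
```python
from h import *
for i in range(4):
    vision.get_image("wrist"); s=read_state();print(s["ee_pos"],s["tool_rot"])
k=cal("wrist");look("wrist",["lid_grip"],k);print(ray(k,(257.2,198.5),.05))
```

```text
[ 0.49810277 -0.21329019  0.13977797] [-1.56706353e+00 -1.53147481e-03 -1.70197011e+00]
[ 0.49803527 -0.21307141  0.13949288] [-1.56745512e+00 -1.28912124e-03 -1.70168571e+00]
[ 0.49798251 -0.21285264  0.13914865] [-1.56800078e+00 -1.09037592e-03 -1.70140309e+00]
[ 0.49789971 -0.21270835  0.13882867] [-1.56849288e+00 -8.84642119e-04 -1.70127407e+00]
wrist mark lid_grip 0.93 px [ 94. 210.] w [ 0.3424 -0.2044  0.0382]
wrist mark lid_grip 0.8 px [254. 192.] w [ 0.4985 -0.2068  0.0364]
[ 0.50123856 -0.20932317  0.05      ]
```

Emit:
carry_out --moves '[0, 0, 0, 0.3, 0.5, -2.5, 1, 0, 0, 0, 0, 0, -2.5, 1, 0, 0, 0, 0, 0, -2.3, 1, 0, 0, 0, 0, 0, -1.3, 1, 0, 0, 0, 0, 0, -0.6, 1, 0, 0, 0, 0, 0, 0, 1, 0, 0, 0, 0, 0, 0, 1, 0, 0, 0, 0, 0, 0, 1, 0, 0, 0, 0, 0, 0, 1]'

```text
time_s: 3.9
ee_pos: [0.5013, -0.2076, 0.0467]
tool_rot: [-1.569, -0.001, -1.701]
contact_force: [0.5, 1.0, 0.0]
grip_width: 0.0944
```

Run:
```python
from h import *
im,k=snap("wrist","w3");s=read_state();print(s["time_s"],s["ee_pos"],s["tool_rot"],s["contact_force"])
look("wrist",["lid_grip"],k)
print(proj(k,s["ee_pos"]),proj(k,s["ee_pos"]+[0,0,-.003]))
```

```text
3.95 [ 0.50113158 -0.20754749  0.04645657] [-1.56905911e+00 -6.27719331e-04 -1.70081718e+00] [-0.4319652  -1.08967463  0.65751851]
wrist mark lid_grip 0.67 px [ 14. 265.] w [ 0.3413 -0.2041  0.0376]
wrist mark lid_grip 0.64 px [252. 245.] w [ 0.5002 -0.2094  0.0383]
[253.37960128 247.96064263] [253.40519874 245.69770963]
```

View pics/w3.png

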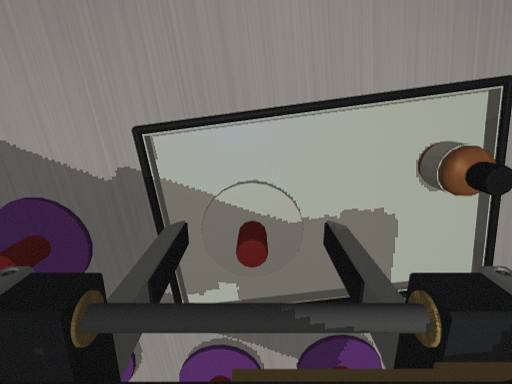

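The knob is between the fingers at px (252,250), and the projected TCP matches it. I'll close and lift.

Emit:
carry_out --moves '[0, 0, 0, 0, -0.1, -0.1, 0, 0, 0, 0, 0, 0, 0, 0, 0, 0, 0, 0, 0, 0, 0, 0, 0, 0, 0, 0, 0, 0, 0, 0, 0, 0, 0, 0, 0, 0, 0, 0, 0, 0, 0, 0, 0, 0, 0, 0, 0, 0, 0, 0, 0, 0, 0, 0, 0, 0, 0, 0, 0, 0, 0, 0, 0, 0, 0, 0, 0, 0, 0, 0, 0, 0, 0, 0, 0, 0.5, 0, 0, 0, 0, 0, 0, 0]' --squeeze 20

```text
invalid input
```

Emit:
carry_out --moves '[0, 0, 0, 0, -0.1, -0.1, 0, 0, 0, 0, 0, 0, 0, 0, 0, 0, 0, 0, 0, 0, 0, 0, 0, 0, 0, 0, 0, 0, 0, 0, 0, 0, 0, 0, 0, 0, 0, 0, 0, 0, 0, 0, 0, 0, 0, 0, 0, 0, 0, 0, 0, 0, 0, 0, 0, 0, 0, 0, 0, 0, 0, 0, 0, 0, 0, 0, 0, 0, 0, 0]' --squeeze 20

```text
time_s: 5.0
ee_pos: [0.5005, -0.2082, 0.0445]
tool_rot: [-1.571, -0.0, -1.701]
contact_force: [0.3, 1.1, -0.0]
grip_width: 0.0194
```

Emit:
carry_out --moves '[0, 0, 0, 0, 0, 1, 0, 0, 0, 0, 0, 0, 4, 0, 0, 0, 0, 0, 0, 4, 0, 0, 0, 0, 1, 3, 4, 0, 0, 0, 0, 2, 4, 4, 0, 0, 0, 0, 2, 4, 1, 0, 0, 0, 0, 2, 4, 0, 0, 0, 0, 0, 2, 4, 0, 0, 0, 0, 0, 1, 2, 0, 0, 0, 0, 0, 0, 0, 0, 0, 0, 0, 0, 0, 0, 0, 0]'

```text
time_s: 6.1
ee_pos: [0.597, -0.0054, 0.2173]
tool_rot: [-1.571, -0.001, -1.7]
contact_force: [0.9, 0.1, -1.0]
grip_width: 0.0195
```

Run:
```python
from h import *
im,k=snap("wrist","w4");s=read_state();print(s["time_s"],s["ee_pos"],s["tool_rot"],s["contact_force"],s["grip_width"])
look("wrist",["lid_grip","lid_seat","jar_mouth","knob_grip","front_spot"],k)
for c in("top","scene"):
    im,k=snap(c);look(c,["jar_mouth","knob_grip","front_spot"],k); cv2.imwrite(f"pics/{c}2.png",im[...,::-1])
```

```text
6.15 [ 0.59677503 -0.00617281  0.21731324] [-1.57079634e+00 -7.15463971e-04 -1.70120880e+00] [-0.27524888 -0.63078558 -1.03476427] 0.019315710110162452
wrist mark lid_grip 0.62 px [254. 242.] w [ 0.5974 -0.0044  0.2116]
wrist mark lid_seat 0.78 px [130. 373.] w [ 0.3466 -0.3156  0.0083]
wrist mark lid_seat 0.76 px [259. 377.] w [ 0.5588 -0.3523  0.0086]
wrist mark lid_seat 0.65 px [257. 233.] w [ 0.5986 -0.0103  0.185 ]
wrist mark jar_mouth 0.95 px [243.  74.] w [0.6014 0.1081 0.0992]
top mark jar_mouth 0.97 px [197. 176.] w [0.6018 0.1062 0.1013]
top mark knob_grip 0.69 px [154. 181.] w [0.5558 0.188  0.1773]
scene mark jar_mouth 0.65 px [334. 244.] w [0.603  0.1083 0.0994]
scene mark knob_grip 0.79 px [386. 212.] w [0.5559 0.185  0.178 ]
scene mark knob_grip 0.25 px [308. 349.] w [ 0.7803  0.1156 -0.0019]
scene mark front_spot 0.92 px [398. 208.] w [0.4669 0.2133 0.0989]
scene mark front_spot 0.19 px [311. 350.] w [7.816e-01 1.205e-01 4.000e-04]
```

View pics/w4.png

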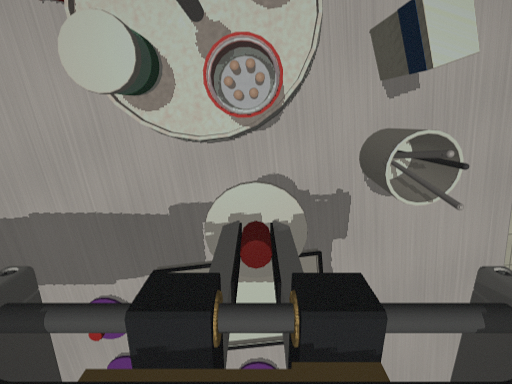

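```bash
cat >> h.py <<'E'
def ringfit(im,k,z=.098,cen=None,win=70,rad=.0365):
    r=im.astype(int);m=(r[...,0]>110)&(r[...,1]<80)&(r[...,2]<80)
    v,u=np.nonzero(m)
    P=np.array([ray(k,(a,b),z) for a,b in zip(u,v)])[:,:2]
    P=P[np.linalg.norm(P-cen,axis=1)<.05]
    from scipy.optimize import least_squares
    o=least_squares(lambda p:np.linalg.norm(P-p[:2],axis=1)-p[2],[*cen,rad],loss="soft_l1",f_scale=.002)
    return o.x,len(P),np.median(abs(o.fun))
E
python3 - <<'E'
from h import *
for c,f in(("wrist","w4"),("top","top2"),("scene","scene2")):
    im=cv2.imread(f"pics/{f}.png")[...,::-1];k=cal(c)
    print(c,ringfit(im,k,cen=np.array([.602,.107])))
k=cal("wrist");s=read_state();print(s["ee_pos"],ray(k,(257,250),s["ee_pos"][2]+.007),proj(k,s["ee_pos"]))
g=cv2.cvtColor(cv2.imread("pics/w4.png"),cv2.COLOR_BGR2GRAY)
E
```

```text
wrist (array([0.60097218, 0.1063847 , 0.03494043]), 684, np.float64(0.0006019713841441086))
top (array([0.60106597, 0.10908709, 0.03540594]), 64, np.float64(0.0009434080214595318))
scene (array([0.60026471, 0.10694264, 0.03504154]), 144, np.float64(0.0011486953424481028))
[ 0.59703684 -0.00557688  0.21704238] [ 0.59939127 -0.00334404  0.22404238] [253.61900785 248.24172103]
```

Emit:
carry_out --moves '[0, 0, 0, 0.1, 4, 0, 0, 0, 0, 0, 0.1, 4, 0, 0, 0, 0, 0, 0.1, 2, -1, 0, 0, 0, 0, 0.1, 1.25, -2.2, 0, 0, 0, 0, 0, 0, -2, 0, 0, 0, 0, 0, 0, 0, 0, 0, 0, 0, 0, 0, 0, 0, 0, 0, 0, 0, 0, 0, 0, 0, 0, 0, 0, 0, 0, 0]'

```text
time_s: 7.7
ee_pos: [0.6019, 0.1066, 0.1669]
tool_rot: [-1.568, 0.001, -1.701]
contact_force: [0.5, -0.2, -0.8]
grip_width: 0.0197
```

Run:
```python
from h import *
im,k=snap("wrist","w5");s=read_state();print(s["time_s"],s["ee_pos"],s["tool_rot"],s["contact_force"],s["grip_width"])
look("wrist",["lid_grip","lid_seat","jar_mouth","knob_grip","front_spot"],k)
print(ringfit(im,k,cen=np.array([.601,.107])))
im,k=snap("scene");look("scene",["lid_grip","lid_seat","jar_mouth"],k);u=proj(k,s["ee_pos"]).astype(int)
cv2.imwrite("pics/s5.png",cv2.resize(im[u[1]-50:u[1]+100,u[0]-100:u[0]+100,::-1],None,fx=4,fy=4))
```

```text
7.75 [0.60182314 0.10667416 0.16666806] [-1.56805578e+00  5.78598284e-04 -1.70140356e+00] [ 0.42129832  0.01430827 -1.08492321] 0.019629287595668267
wrist mark lid_grip 0.76 px [250. 242.] w [0.5999 0.108  0.1601]
wrist mark lid_seat 0.61 px [254. 234.] w [0.6015 0.1002 0.1314]
wrist mark knob_grip 0.68 px [139. 128.] w [0.5549 0.1868 0.1794]
wrist mark front_spot 0.92 px [64. 98.] w [0.47   0.215  0.0972]
(array([0.60083784, 0.10830643, 0.03453778]), 464, np.float64(0.0009373285967514758))
scene mark lid_grip 0.88 px [150. 190.] w [ 0.5589 -0.3538  0.0383]
scene mark lid_grip 0.73 px [172. 162.] w [ 0.4504 -0.3537  0.0353]
scene mark lid_grip 0.61 px [205. 141.] w [ 0.3451 -0.3098  0.0357]
scene mark lid_seat 0.98 px [174. 171.] w [ 0.455 -0.352  0.007]
scene mark lid_seat 0.96 px [154. 197.] w [ 0.5555 -0.3529  0.0078]
scene mark lid_seat 0.77 px [205. 149.] w [ 0.3456 -0.3117  0.0066]
scene mark jar_mouth 0.74 px [333. 242.] w [0.601  0.1065 0.1016]
```

View pics/w5.png

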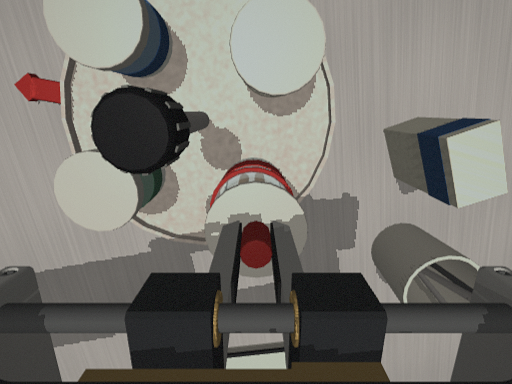

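Run:
```python
from h import *
s=read_state();k=cal("wrist");p=s["ee_pos"];a=np.linspace(0,6.283,361)
for dx,dy in((0,0),(.002,0),(0,.002)):
  for zt in(.0265,):
    q=np.array([proj(k,[p[0]+dx+.037*np.cos(t),p[1]+dy+.037*np.sin(t),p[2]-zt]) for t in a])
    j=np.array([proj(k,[.601+dx+.0365*np.cos(t),.107+dy+.0365*np.sin(t),.098]) for t in a])
    print(dx,dy,"lid",q.min(0).round(1),q.max(0).round(1),"ring",j.min(0).round(1),j.max(0).round(1))
im=cv2.imread("pics/w5.png"); 
cv2.imwrite("pics/w5c.png",cv2.resize(im[140:300,175:335],None,fx=3.7,fy=3.7,interpolation=cv2.INTER_NEAREST))
```

```text
0 0 lid [201.4 179.6] [306.3 276.3] ring [210.8 168.2] [297.4 249.6]
0.002 0 lid [204.2 179.2] [309.2 276. ] ring [213.2 167.8] [299.7 249.4]
0 0.002 lid [200.9 176.7] [306.1 274. ] ring [210.4 165.7] [297.1 247.6]
```

View pics/w5c.png

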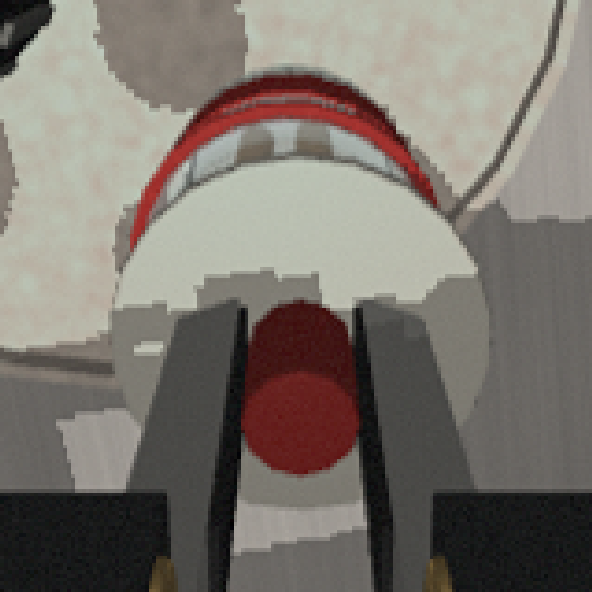

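Against the ring, the lid sits about 2 px right in the image and about 1.5 mm short in y. I'll correct that and lower.

Emit:
carry_out --moves '[0, 0, 0, -0.15, 0.15, -0.5, 0, 0, 0, 0, 0, 0, -1, 0, 0, 0, 0, 0, 0, -0.5, 0, 0, 0, 0, 0, 0, -0.4, 0, 0, 0, 0, 0, 0, -0.4, 0, 0, 0, 0, 0, 0, -0.3, 0, 0, 0, 0, 0, 0, 0, 0, 0, 0, 0, 0, 0, 0, 0, 0, 0, 0, 0, 0, 0, 0]'

```text
time_s: 9.1
ee_pos: [0.5998, 0.1085, 0.1345]
tool_rot: [-1.57, 0.0, -1.701]
contact_force: [-0.6, -0.1, -0.3]
grip_width: 0.02
```

The plug is inside the mouth and nothing is touching. I'll keep going down until it seats.

Emit:
carry_out --moves '[0, 0, 0, 0, 0, -0.2, 0, 0, 0, 0, 0, 0, -0.1, 0, 0, 0, 0, 0, 0, -0.1, 0, 0, 0, 0, 0, 0, 0, 0, 0, 0, 0, 0, 0, 0, 0, 0, 0, 0, 0, 0, 0, 0]'

```text
time_s: 9.7
ee_pos: [0.6002, 0.1086, 0.1324]
tool_rot: [-1.568, 0.001, -1.701]
contact_force: [-1.8, -1.0, 7.1]
grip_width: 0.0198
```

Emit:
carry_out --moves '[0, 0, 0, 0, 0, 0, 0.5, 0, 0, 0, 0, 0, 0, 0.5, 0, 0, 0, 0, 0, 0, 0.5, 0, 0, 0, 0, 0, 0, 0.5, 0, 0, 0, 0, 0, 0, 0.5, 0, 0, 0, 0, 0, 2, 0.5, 0, 0, 0, 0, 0, 4, 0.5, 0, 0, 0, 0, 0, 4, 0.5, 0, 0, 0, 0, 0, 4, 0.8, 0, 0, 0, 0, -2, 1, 1, 0, 0, 0, 0, -2, 0, 1, 0, 0, 0, 0, 0, 0, 1, 0, 0, 0, 0, 0, 0, 1]'

```text
time_s: 11.0
ee_pos: [0.5994, 0.0686, 0.2794]
tool_rot: [-1.572, 0.001, -1.701]
contact_force: [-0.4, -0.3, -0.6]
grip_width: 0.0836
```

Run:
```python
from h import *
s=read_state();print(s["time_s"],s["ee_pos"],s["tool_rot"],s["contact_force"],s["grip_width"])
im,k=snap("wrist","w6")
look("wrist",["lid_grip","lid_seat","jar_mouth","knob_grip","front_spot"],k)
for c in("top","scene"):
    im,k=snap(c,c+"6");look(c,["lid_grip","knob_grip","front_spot"],k)
a=cv2.imread("pics/w6.png");b=im[150:342,320:512,::-1]
cv2.imwrite("pics/m6.png",np.hstack([cv2.resize(a,(512,384)),cv2.resize(b,(288,288)).copy() if 0 else cv2.copyMakeBorder(cv2.resize(b,(288,288)),0,96,0,0,cv2.BORDER_CONSTANT)]))
```

```text
11.0 [0.59937874 0.06862461 0.27940118] [-1.57198550e+00  5.29686786e-04 -1.70147832e+00] [-0.37781966 -0.28405524 -0.64179737] 0.08357503071335638
wrist mark lid_grip 0.76 px [250. 147.] w [0.5997 0.112  0.1261]
wrist mark lid_seat 0.95 px [250. 150.] w [0.5978 0.1042 0.0979]
wrist mark lid_seat 0.89 px [151. 373.] w [ 0.3456 -0.3131  0.0089]
wrist mark lid_seat 0.74 px [209. 382.] w [ 0.4528 -0.3496  0.0087]
wrist mark knob_grip 0.85 px [184.  77.] w [0.5536 0.1848 0.1747]
wrist mark knob_grip 0.69 px [252. 151.] w [0.6016 0.1064 0.1258]
wrist mark front_spot 0.93 px [119.  65.] w [0.4679 0.216  0.0984]
top mark lid_grip 0.95 px [372. 219.] w [ 0.5622 -0.3522  0.0326]
top mark lid_grip 0.84 px [305. 301.] w [ 0.3363 -0.1992  0.0352]
top mark lid_grip 0.79 px [351. 304.] w [ 0.3427 -0.3124  0.0321]
top mark knob_grip 0.89 px [154. 181.] w [0.5582 0.1866 0.1774]
top mark front_spot 0.41 px [198. 174.] w [0.6065 0.1041 0.1043]
top mark front_spot 0.39 px [206. 126.] w [0.7817 0.1264 0.0009]
scene mark lid_grip 0.81 px [205. 141.] w [ 0.3454 -0.3103  0.0345]
scene mark lid_grip 0.7 px [242. 146.] w [ 0.3331 -0.203   0.0408]
scene mark lid_grip 0.65 px [151. 190.] w [ 0.5562 -0.3536  0.0362]
scene mark knob_grip 0.92 px [386. 214.] w [0.5575 0.1866 0.1753]
scene mark front_spot 0.88 px [397. 209.] w [0.4691 0.2117 0.0985]
```

View pics/m6.png

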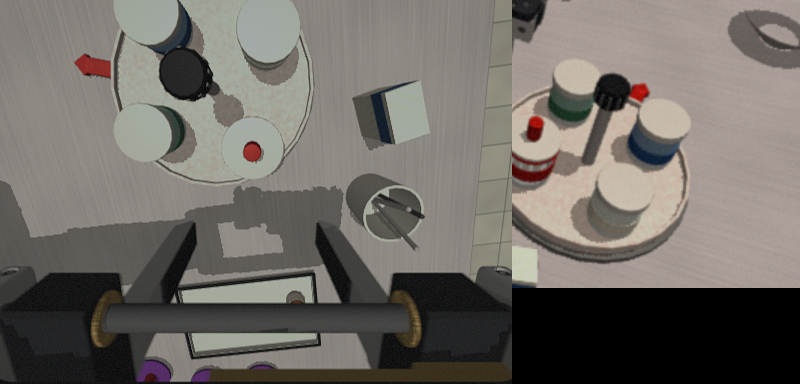

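The lid sits level on the jar and has been released. Next I'll go over the black knob, turning the wrist for range (yaw about −0.05, then clockwise −137°).

Emit:
carry_out --moves '[0, 0, 0.138, -0.5, 1.5, 0, 1, 0, 0, 0.138, -0.5, 1.5, 0, 1, 0, 0, 0.138, -0.5, 1.5, 0, 1, 0, 0, 0.138, -0.5, 1.5, 0, 1, 0, 0, 0.138, -0.5, 1.5, 0, 1, 0, 0, 0.138, -0.5, 1.5, 0, 1, 0, 0, 0.138, -0.5, 1.5, 0, 1, 0, 0, 0.138, -0.5, 1.3, 0, 1, 0, 0, 0.138, -0.4, 0, 0, 1, 0, 0, 0.138, 0, 0, 0, 1, 0, 0, 0.138, 0, 0, 0, 1, 0, 0, 0.138, 0, 0, 0, 1, 0, 0, 0, 0, 0, 0, 1, 0, 0, 0, 0, 0, -3, 1, 0, 0, 0, 0, 0, 0, 1, 0, 0, 0, 0, 0, 0, 1]' --squeeze 50

```text
time_s: 13.3
ee_pos: [0.5552, 0.1864, 0.2495]
tool_rot: [-1.571, 0.002, -0.046]
contact_force: [-0.7, 1.0, 0.4]
grip_width: 0.0939
```

Run:
```python
from h import *
im,k=snap("wrist","w7");s=read_state();print(s["time_s"],s["ee_pos"],s["tool_rot"],s["joints"],s["contact_force"],s["grip_width"])
look("wrist",["knob_grip","front_spot"],k);print(proj(k,s["ee_pos"]),proj(k,[.5556,.1864,.195]))
for c in("top","scene"):
    im,k=snap(c,c+"7");look(c,["front_spot","knob_grip"],k)
```

```text
13.35 [0.55567806 0.18646935 0.25066364] [-1.57065554e+00 -2.12189571e-04 -4.61650385e-02] [ 2.27002585e-01  1.64941022e-01  1.23883114e+00  7.94226683e-05
  1.73757818e+00 -1.29761552e+00] [ 0.37102124 -0.37356498  0.30284573] 0.09366736785294598
wrist mark knob_grip 0.69 px [255. 204.] w [0.5521 0.1857 0.1775]
wrist mark front_spot 0.83 px [280. 103.] w [0.4687 0.2156 0.0973]
[255.87516139 248.05754107] [255.85897652 215.33476047]
top mark front_spot 0.79 px [144. 221.] w [0.4743 0.2149 0.1008]
top mark knob_grip 0.76 px [154. 182.] w [0.5557 0.1865 0.1774]
scene mark front_spot 0.74 px [398. 209.] w [0.4682 0.2139 0.0983]
scene mark knob_grip 0.56 px [386. 211.] w [0.5532 0.1846 0.1759]
```

View pics/w7.png

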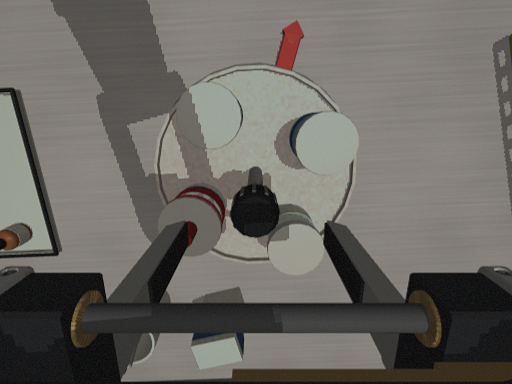

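Emit:
carry_out --moves '[0, 0, 0, -0.1, 0, -2, 1, 0, 0, 0, 0, 0, -2, 1, 0, 0, 0, 0, 0, -2, 1, 0, 0, 0, 0, 0, -0.9, 1, 0, 0, 0, 0, 0, 0, 1, 0, 0, 0, 0, 0, 0, 1, 0, 0, 0, 0, 0, 0, 0, 0, 0, 0, 0, 0, 0, 0, 0, 0, 0, 0, 0, 0, 0, 0, 0, 0, 0, 0, 0, 0, 0, 0, 0, 0, 0, 0, 0, 0, 0, 0, 0, 0, 0, 0, 0, 0, 0, 0, 0, 0, 0]' --squeeze 50

```text
time_s: 15.05
ee_pos: [0.5545, 0.1864, 0.181]
tool_rot: [-1.571, 0.0, -0.045]
contact_force: [1.1, -4.2, -0.7]
grip_width: 0.0413
```

Run:
```python
from h import *
for i in range(3):
    im,k=snap("wrist","w8");s=read_state();print(s["time_s"],s["ee_pos"],s["tool_rot"],s["contact_force"],s["torque"],s["grip_width"])
print(proj(k,s["ee_pos"]+[0,0,.015]))
g=im[150:330,180:330];m=(g.max(2)<60)
```

```text
15.1 [0.55450816 0.18544994 0.18096079] [-1.57315247e+00  2.55635720e-04 -4.53661262e-02] [ 0.47279371 -3.30682942  0.85615248] [-0.56565871 -0.22443608 -0.03273468] 0.03925129943323691
15.15 [0.55452235 0.1854579  0.18099707] [-1.57289765e+00  2.24017336e-04 -4.54823728e-02] [ 0.2131835  -3.3206389   0.07437911] [-0.55194698 -0.08226397  0.01138531] 0.03886977346802847
15.2 [0.55451352 0.18544706 0.18098793] [-1.57281823e+00  3.01479176e-04 -4.54921231e-02] [-0.43351196 -3.46929109 -0.02957082] [-0.58800601 -0.07400992 -0.00482462] 0.038923216492035215
[255.55316453 258.83476746]
```

Emit:
carry_out --moves '[0, 0, 0, 0, -0.1, 0, 0, 0, 0, -0.05, 0, 0, 0, 0, 0, 0, -0.1, 0, 0, 0, 0, 0, 0, -0.12, 0, 0, 0, 0, 0, 0, -0.12, 0, 0, 0, 0, 0, 0, -0.12, 0, 0, 0, 0, 0, 0, -0.12, 0, 0, 0, 0, 0, 0, -0.12, 0, 0, 0, 0, 0, 0, -0.12, 0, 0, 0, 0, 0, 0, -0.12, 0, 0, 0, 0, 0, 0, -0.12, 0, 0, 0, 0, 0, 0, -0.12, 0, 0, 0, 0, 0, 0, -0.12, 0, 0, 0, 0, 0, 0, -0.1, 0, 0, 0, 0, 0, 0, -0.06, 0, 0, 0, 0, 0, 0, 0, 0, 0, 0, 0, 0, 0, 0, 0, 0, 0, 0]'

```text
time_s: 16.9
ee_pos: [0.5553, 0.1861, 0.181]
tool_rot: [-1.569, 0.002, -1.553]
contact_force: [5.4, 0.9, -0.9]
grip_width: 0.0391
```

Run:
```python
from h import *
s=read_state();print(s["time_s"],s["ee_pos"],s["tool_rot"],s["joints"],s["contact_force"],s["torque"],s["grip_width"])
im,k=snap("wrist","w9")
for c in("top","scene"): 
    im,k=snap(c,c+"9");look(c,["lid_grip","lid_seat","front_spot","knob_grip"],k)
```

```text
16.9 [0.55529867 0.18612148 0.18097445] [-1.56913060e+00  1.54320379e-03 -1.55340836e+00] [2.25955033e-01 1.78032222e-01 1.36123545e+00 1.16536519e-03
 1.60037580e+00 2.08603950e-01] [ 5.35399299  0.8951992  -0.88999618] [ 0.19307231 -0.24850492 -0.03429271] 0.0390810206544273
top mark lid_grip 0.93 px [307. 299.] w [ 0.3418 -0.203   0.0379]
top mark lid_grip 0.86 px [352. 302.] w [ 0.3475 -0.3136  0.0343]
top mark lid_grip 0.67 px [369. 262.] w [ 0.4519 -0.3502  0.0377]
top mark lid_seat 0.81 px [363. 263.] w [ 0.4509 -0.3427  0.0062]
top mark lid_seat 0.77 px [177. 221.] w [0.483  0.1367 0.1006]
top mark lid_seat 0.7 px [305. 300.] w [ 0.3386 -0.2012  0.0084]
top mark front_spot 0.82 px [144. 222.] w [0.4711 0.2163 0.0972]
top mark knob_grip 0.73 px [154. 182.] w [0.5555 0.1862 0.1787]
scene mark lid_grip 0.93 px [150. 190.] w [ 0.5583 -0.3533  0.0374]
scene mark lid_grip 0.79 px [173. 163.] w [ 0.4505 -0.3513  0.0341]
scene mark lid_grip 0.77 px [363. 195.] w [0.4819 0.1375 0.1267]
scene mark lid_seat 0.97 px [206. 149.] w [ 0.3447 -0.3113  0.0059]
scene mark lid_seat 0.94 px [174. 171.] w [ 0.4543 -0.351   0.0074]
scene mark lid_seat 0.78 px [243. 157.] w [ 0.3401 -0.2     0.007 ]
scene mark front_spot 0.93 px [397. 208.] w [0.4651 0.2121 0.0973]
scene mark knob_grip 0.79 px [386. 210.] w [0.5514 0.1842 0.1772]
```

```bash
cat >> h.py <<'E'
AX=np.array([.5556,.1857])
def redblob(im,lo=110,area=15):
    r=im.astype(int);m=((r[...,0]>lo)&(r[...,1]<75)&(r[...,2]<75)).astype(np.uint8)
    n,l,st,ce=cv2.connectedComponentsWithStats(m,connectivity=8)
    return [(ce[i],st[i,4]) for i in range(1,n) if st[i,4]>area]
ang=lambda p:np.degrees(np.arctan2(p[1]-AX[1],p[0]-AX[0]))
E
python3 - <<'E'
from h import *
P={}
for c in("top","scene"):
  k=cal(c)
  for f in(c[:1] if 0 else c+"6",c+"7",c+"9"):
    im=cv2.imread(f"pics/{f}.png")[...,::-1]
    for ce,a in redblob(im):
        w=ray(k,ce,.006)
        if .3<w[0]<.7 and .05<w[1]<.35: print(f,ce.round(1),a,w.round(4),round(ang(w),1));
E
```

```text
top7 [139.5 253.4] 173 [0.4004 0.2399 0.006 ] 160.8
top9 [139.4 254.1] 163 [0.3987 0.2399 0.006 ] 160.9
scene6 [404.6 210.9] 102 [0.3831 0.2399 0.006 ] 162.6
scene6 [335.8 231.1] 56 [0.4991 0.0993 0.006 ] -123.2
scene7 [404.6 210.9] 101 [0.3832 0.2397 0.006 ] 162.6
```

Emit:
carry_out --moves '[0, 0, -0.05, 0.1, 0, 0, 0, 0, 0, -0.1, 0, 0, 0, 0, 0, 0, -0.12, 0, 0, 0, 0, 0, 0, -0.12, 0, 0, 0, 0, 0, 0, -0.12, 0, 0, 0, 0, 0, 0, -0.12, 0, 0, 0, 0, 0, 0, -0.1, 0, 0, 0, 0, 0, 0, -0.05, 0, 0, 0, 0, 0, 0, 0, 0, 0, 0, 0, 0, 0, 0, 0, 0, 0, 0]'

```text
time_s: 18.45
ee_pos: [0.5559, 0.1859, 0.181]
tool_rot: [-1.571, 0.001, -2.333]
contact_force: [3.0, 0.9, -2.1]
grip_width: 0.0392
```

Run:
```python
from h import *
im,k=snap("wrist","w10");s=read_state();print(s["time_s"],s["ee_pos"],s["tool_rot"],s["joints"],s["contact_force"],s["torque"],s["grip_width"])
look("wrist",["lid_grip","lid_seat","front_spot","knob_grip"],k)
for c in("wrist","top","scene"):
    if c!="wrist": im,k=snap(c,c+"10");look(c,["lid_grip","lid_seat","front_spot","knob_grip"],k)
    for ce,a in redblob(im,100):
        for z in(.006,.138):
            w=ray(k,ce,z)
            if .3<w[0]<.7 and .05<w[1]<.35: print(c,z,ce.round(1),a,w.round(4),round(ang(w),1))
```

```text
18.5 [0.55585099 0.1858823  0.1809879 ] [-1.57089090e+00  1.18249507e-03 -2.33334988e+00] [2.25588510e-01 1.79777619e-01 1.35918467e+00 7.29971983e-04
 1.60169500e+00 9.88164896e-01] [ 3.66801583  0.18976402 -1.20010152] [ 0.4665369  -0.47956534 -0.0563557 ] 0.03902773537558624
wrist mark lid_grip 0.94 px [162. 266.] w [0.4671 0.2074 0.1236]
wrist mark lid_grip 0.55 px [489. 170.] w [ 0.7719 -0.0035 -0.0012]
wrist mark lid_seat 0.81 px [177. 257.] w [0.4677 0.1994 0.0988]
wrist mark knob_grip 0.96 px [255. 249.] w [0.5572 0.1865 0.1827]
wrist 0.006 [162.6 216.8] 57 [0.4396 0.2323 0.006 ] 158.1
wrist 0.138 [162.6 216.8] 57 [0.5088 0.2374 0.138 ] 132.2
wrist 0.006 [178.8 218. ] 22 [0.4532 0.2171 0.006 ] 163.0
wrist 0.138 [178.8 218. ] 22 [0.517  0.2282 0.138 ] 132.3
wrist 0.006 [129.8 238.7] 337 [0.3863 0.2415 0.006 ] 161.8
wrist 0.138 [129.8 238.7] 337 [0.4766 0.2429 0.138 ] 144.1
wrist 0.006 [161.  270.1] 86 [0.3805 0.1835 0.006 ] -179.3
wrist 0.138 [161.  270.1] 86 [0.4732 0.208  0.138 ] 164.9
top mark lid_grip 0.96 px [306. 300.] w [ 0.3384 -0.1991  0.0375]
top mark lid_grip 0.78 p
[... 316 characters left out ...]
t_spot 0.73 px [145. 222.] w [0.4722 0.213  0.0987]
top mark knob_grip 0.95 px [153. 180.] w [0.5582 0.189  0.1771]
top 0.006 [139.5 254.1] 169 [0.3988 0.2396 0.006 ] 161.0
top 0.138 [139.5 254.1] 169 [0.3923 0.1988 0.138 ] 175.4
scene mark lid_grip 0.94 px [241. 147.] w [ 0.3382 -0.2037  0.0392]
scene mark lid_grip 0.61 px [150. 190.] w [ 0.5564 -0.3555  0.0365]
scene mark lid_grip 0.61 px [174. 163.] w [ 0.4507 -0.3484  0.0357]
scene mark lid_seat 0.91 px [205. 149.] w [ 0.3444 -0.3125  0.0062]
scene mark lid_seat 0.72 px [174. 171.] w [ 0.4554 -0.3514  0.0081]
scene mark lid_seat 0.67 px [394. 207.] w [0.4658 0.2045 0.1004]
scene mark knob_grip 0.86 px [388. 213.] w [0.5576 0.1883 0.1773]
```

View pics/w10.png

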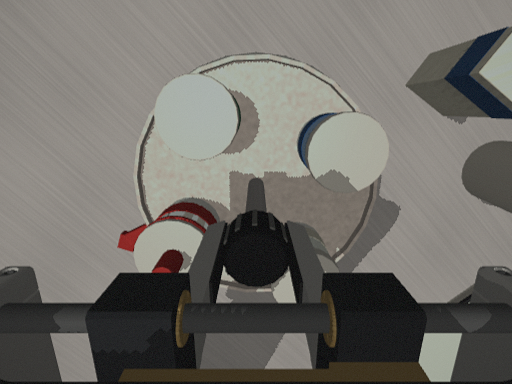

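```bash
python3 - <<'E'
from h import *
from scipy.spatial.transform import Rotation as Ro
s=read_state();K,R,t=cal("wrist")
Rt=Ro.from_euler("xyz",s["tool_rot"]).as_matrix();p=s["ee_pos"]
A=R@Rt; b=R@p+t
def cam(pos,rot):
    r=Ro.from_euler("xyz",rot).as_matrix();Rc=A@r.T;return K,Rc,b-Rc@np.array(pos)
k=cam([.5556,.1864,.2500],[-1.5707,0,-.0455])
g,bl,pa=[ray(k,u,.107)[:2] for u in((208.5,115.5),(326,143),(296,248))]
im=cv2.imread("pics/w7.png")[...,::-1]
r=im.astype(int);m=((r[...,0]>110)&(r[...,1]<90)&(r[...,2]<90));m[80:]=0
v,u=np.nonzero(m);W=np.array([ray(k,q,.008)[:2] for q in zip(u,v)]);c=W.mean(0);d=np.linalg.svd(W-c)[2][0]
a=lambda d:np.degrees(np.arctan2(d[1],d[0]))
d=d*np.sign(d@(c-AX))
ax=(g+pa)/2
print("g",g,"b",bl,"p",pa,"axis",ax,"dist",np.linalg.norm(g-ax),np.linalg.norm(bl-ax))
print("gp dir",a(g-pa),"blue->axis",a(ax-bl),"pointer",a(c-ax),"ptr line",a(d),len(u),c)
E
python3 - <<'E'
import cv2,numpy as np
a=cv2.imread("pics/top10.png")[125:275,85:245];b=cv2.imread("pics/scene10.png")[165:325,295:455]
cv2.imwrite("pics/m10.png",np.hstack([cv2.resize(a,(400,400),interpolation=2),cv2.resize(b,(400,400),interpolation=2)]))
E
```

```text
g [0.47672203 0.14262526] b [0.51027737 0.26393853] p [0.63158223 0.23167704] axis [0.55415213 0.18715115] dist 0.08931950790165544 0.08843809685700894
gp dir -150.0991069138803 blue->axis -60.25722425990193 pointer 162.04258164324636 ptr line 162.39568245078516 752 [0.39671183 0.23817728]
```

View pics/m10.png

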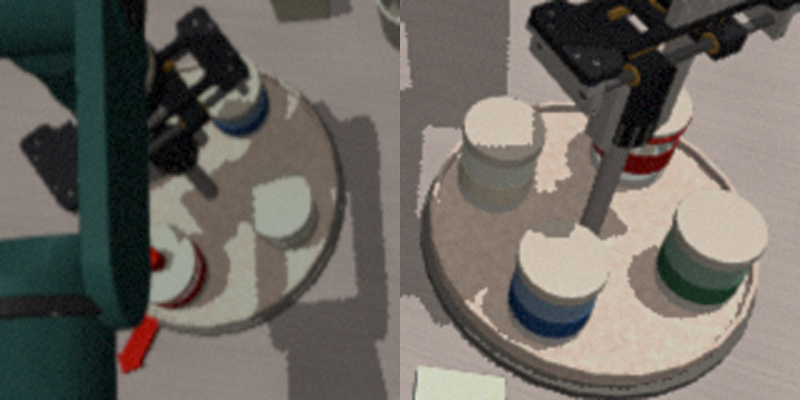

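The wrist-view fit gives the jar starting at −60.2° and the pointer at 162.2°, so the full turn is −2.40 rad. 2.288 is done and 0.114 remains.

Emit:
carry_out --moves '[0, 0, -0.04, 0, 0, 0, 0, 0, 0, -0.044, 0, 0, 0, 0, 0, 0, -0.02, 0, 0, 0, 0, 0, 0, -0.01, 0, 0, 0, 0, 0, 0, 0, 0, 0, 0, 0, 0, 0, 0, 0, 0, 0, 0, 0, 0, 0, 0, 0, 0, 0, 0, 0, 0, 0, 0, 0, 0]'

```text
time_s: 20.0
ee_pos: [0.5559, 0.1858, 0.181]
tool_rot: [-1.571, 0.001, -2.448]
contact_force: [5.1, 1.2, -2.4]
grip_width: 0.039
```

Run:
```python
from h import *
im,k=snap("wrist");s=read_state();print(s["time_s"],s["ee_pos"],s["tool_rot"],s["qd"].round(4) if hasattr(s["qd"],"round") else s["qd"],s["contact_force"],s["torque"],s["grip_width"])
look("wrist",["lid_grip","lid_seat","front_spot"],k)
for n,(x,y) in dict(center=AX).items(): pass
# overlay predicted jar circles for exact alignment at pointer 162.2 deg
ov=im[...,::-1].copy()
for i in(1,2,3):
    t=np.radians(162.2+90*i);c=AX+.09*np.array([np.cos(t),np.sin(t)])
    pts=np.array([proj(k,[c[0]+.034*np.cos(q),c[1]+.034*np.sin(q),.107]) for q in np.linspace(0,6.28,90)])
    print(i,proj(k,[*c,.107]).round(1))
    for a in pts:
        if 0<=a[0]<512 and 0<=a[1]<384: ov[int(a[1]),int(a[0])]=(0,255,0)
cv2.imwrite("pics/ov.png",cv2.resize(ov[30:300,90:420],None,fx=2.2,fy=2.2,interpolation=0))
```

```text
20.05 [0.55590047 0.18580244 0.18100528] [-1.57072302e+00  1.11041758e-03 -2.44834114e+00] [ 0.0014 -0.0021  0.0015 -0.0006 -0.0001 -0.0006] [ 4.2984869   0.96827295 -3.57914908] [ 0.54041348 -0.6581929  -0.10579127] 0.03907122557837796
wrist mark lid_grip 0.93 px [165. 268.] w [0.4711 0.2142 0.1256]
wrist mark lid_seat 0.88 px [174. 259.] w [0.4669 0.2109 0.1005]
1 [305.6 285. ]
2 [346.8 153.8]
3 [193.4 119.1]
```

Run:
```python
from h import *
im,k=snap("wrist");g=cv2.GaussianBlur(cv2.cvtColor(im,cv2.COLOR_RGB2GRAY),(0,0),1.2).astype(np.float32)
q=np.linspace(0,2*np.pi,120)
def lum(c,r):
    P=np.array([proj(k,[c[0]+r*np.cos(x),c[1]+r*np.sin(x),.107]) for x in q]).astype(np.float32)
    return cv2.remap(g,P[None,:,0].copy(),P[None,:,1].copy(),1)[0]
F=[]
for i in(2,3):
    t=np.radians(162.2+90*i);c0=AX+.09*np.array([np.cos(t),np.sin(t)]);best=(-1,)
    for dx in np.arange(-6,6.1,1):
        for dy in np.arange(-6,6.1,1):
            c=c0+np.array([dx,dy])/1000
            v=np.median(abs(lum(c,.0325)-lum(c,.0358)));
            if v>best[0]: best=(v,dx,dy)
    c=c0+np.array(best[1:])/1000;F.append(c);print(i,best,"angle err about AX",round((ang(c)-(162.2+90*i)+180)%360-180,2))
d=F[1]-F[0];print("chord err deg",(np.degrees(np.arctan2(d[1],d[0]))-(162.2+225+90)+540)%360-180, np.linalg.norm(d))
```

```text
2 (np.float32(22.171387), np.float64(-1.0), np.float64(-1.0)) angle err about AX -0.81
3 (np.float32(21.294434), np.float64(1.0), np.float64(-1.0)) angle err about AX -0.81
chord err deg -0.8064959247707293 0.12637754439930993
```

Run:
```python
from h import *
s=read_state();print(s["time_s"],s["tool_rot"],s["grip_width"],s["contact_force"]);print(job.finish_job())
```

```text
20.25 [-1.57076808e+00  1.11615692e-03 -2.44833198e+00] 0.03907296725717354 [ 4.47305857  1.17255864 -2.64435496]
the job is handed in; nothing more can be done
None
```

The job is done and handed in at 20.3 s. The white, red-knobbed lid from the tray is seated on the red-banded jar and released. The carousel is turned about −2.40 rad to the red pointer and is held still with a 50 N grip on the knob.

**Lid:** It touched down at TCP z = 0.132 m (expected 0.1325 m) with about 7 N. Afterwards the wrist and scene views showed it level, and the network put its seat at z ≈ 0.098–0.1 m.

**Carousel:** A fit to two of the other jar lids puts the deck about 0.8° from the pointer direction, which is about the accuracy of the measurement. The network's two single estimates of the red lid lay about −1° and +2° off the pointer, on opposite sides, which fits its 4 mm noise.

**Failed or limited checks:**
- My last overlay picture could not be viewed because of the picture limit, so the final angle was checked numerically only.
- Triangulating the lid in the tray from coarse pixels gave heights 4–14 mm too high. I used the network's and the text's heights instead, and the grasp and seating agreed with those.
- About 5 N of side force remained on the knob grip at the end.

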